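Shut, lock and start the UV curing unit

ROBOT

A 7-joint arm with a two-finger parallel gripper is mounted at the origin on the work surface. World frame = base frame: x ahead of the robot, y to its left, z up, the work surface at z = 0. Lengths are in m, angles in rad, forces in N, time in s.
With the tool pointing down it reaches from about 0.425 to 0.875 m from the base axis. Payload 4.7 kg.
Tool frame: the origin (TCP) lies at the very end of the fingers, on their centre line; the grasp point (between the pads) lies 19 mm behind it (arm.grip_depth is the distance from the TCP to the grasp point, in m); z points along the fingers, y is the line along which they close (so a half turn about z gives the same grasp; the last joint's range is limited). The gripper opens to 87 mm and grips with 3 to 60 N. Pads are 19 mm wide; open, the fingers measure 117 mm over their backs; the gripper's body (75 mm by 190 mm) begins 51 mm behind the grasp point.
Start: joints at [1.359, 0.321, -0.07, 1.45, 0.023, 1.371, -0.057], TCP at [0.146, -0.634, 0.223] pointing down, gripper open.
Joint ranges: [-2.86, 2.86], [-0.3, 2.09], [-1.38, 1.24], [0.06, 2.45], [-1.56, 4.7], [0.09, 2.05], [-2.69, 2.69]. Speed limits (rad/s): [2.57, 2.57, 3.14, 3.14, 3.14, 3.14, 3.14].

INTERFACE

Orientations are given as a 3x3 rotation matrix whose columns are the frame's x, y, z axes.
In Python, from bench import arm gives the robot as it stands. The module is installed in compiled form; this text tells all that it offers.
- The arm moves only by the shell command python3 -m pendant 'ROWS' [FORCE]. ROWS is text: rows parted by semicolons, each of 5 numbers parted by spaces: the shift along the tool's x, y, z in cm, then the turn about the tool's z in rad, then the finger opening in cm, from 0 to 8.7. In form: dx dy dz spin jaw; .... A call has 1 to 5 rows; each row shifts and turns the commanded pose from where the row before left it, along the tool's axes as they then stand; what a row does not reach is not made up. A row lasts 1/10 s, in which the tool goes at most 50 mm and 8.59 degrees, less where a joint would pass 70% of its speed; a pose out of reach is approached as far as the arm can. A call with a gripper value outside its range is refused whole. The fingers move at their own pace and stop on an object; FORCE is the grip in N (left out, the last holds). Time passes only in rows, so rows that do not move let the fingers close. It gives the time, the measured TCP pose, the force, the opening and the grip force at its end, in the units of the state.
- arm.get_obs(): the state, without advancing time (a new reading comes with each control period).
- arm.read_camera(name): name is "scene" or "top" or "wrist"; returns a dict with "pixels" (480x640x3 uint8, blue, green, red), "fx", "fy", "cx", "cy" (pixels), "rvec" (rotation vector, rad) and "tvec" (3), from world to camera coordinates, as OpenCV has them. Camera axes: x right, y down, z forward; pixel columns grow to the right and rows downward; lengths in m; the calibration is good to about 2 mm. A picture is of the moment at which its call begins. There is no depth.
- arm.close_job(): hands the job in; it is judged then, once.
The state is a dict: "clock": time; "joint_pos": joint angles; "qvel": joint speeds; "joint_efforts": joint torques, N m; "eef_pos": TCP position; "orientation": TCP orientation; "ft_force": force on the tool from outside, world axes, zero at the start; "torque": the same for the moment, N m; "opening": opening from 0.0 (shut) to 1.0 (fully open); "gripper_force": force on a finger pad.
Only numpy, scipy, OpenCV 4.12 (cv2) and the standard library are available. Lean on these libraries where they do the work, as an engineer would, in place of code of your own. Each camera call takes 0.05 s, during which the arm holds its last target. There are 200 camera calls.

TASK

With the fingertips only, gently push the UV curing unit's open drawer fully home, leaving the circuit board lying in its place in the tray, then push the lock slide on top all the way across towards the robot's left. Then press the large round start button fully in and let it come back out. Do not pick anything up, and leave the small square lamp-test button and everything else on the bench alone.

Things in the scene. Friction and masses are not known exactly. Their poses are not given: they have to be found in the camera images.
- unit: UV curing unit: a fixed grey metal case, 240 mm deep (its x), 280 mm wide (its y), its flat top 85 mm above its underside; it stands on a 2 mm mat and turns up to 0.2 rad from square. Origin: foot of the case's front, half-way across its width. Its x points from the front into the case (the way the drawer closes), its y to the left seen from the robot, z up.
- drawer (a joint): how far the drawer is open, m: 0 fully home, up to 0.125. It slides without tipping along the unit's x, has no catch or spring, needs about 3 N to move (more if faster), and stays where it is left.
- drawer_face (a point): centre of the outer face of the drawer's flat aluminium front; moves with the drawer. The front is 260 mm wide (unit's y) and 64 mm high: it reaches 32 mm above and below this point, and its upper edge lies 7 mm below the unit's flat top. It overlaps the case's front, so that when shut this point is 12 mm in front of the case's front. A round-bar pull handle, 78 mm wide over all, is centred on this point and stands 26 mm out; to either side of it the front is bare.
- tray_spot (a point): the point of the drawer's tray floor (inside) about which the board belongs (it starts with its middle within 25 mm of it); moves with the drawer.
- board: loose green circuit board, 64 x 90 mm, 3 mm thick with parts up to 14 mm high, 60 g, lying in the drawer's open tray (tray 200 x 230 mm outside, sides 30 mm high). Origin: centre of its underside.
- lock (a joint): position of the drawer's lock slide, m: 0 unlocked, 0.040 fully across (its stop). It moves along the unit's +y (towards the left seen from the robot), needs about 2 N, and stays where it is left.
- lock_knob (a point): middle of the lock slide's black knob, which is 16 mm (unit's x) x 12 mm (unit's y) x 20 mm high and stands on a low track on the unit's top, 25 mm behind the case's front; this point is 17 mm above the unit's flat top, the knob's top 27 mm, its foot 7 mm. The knob moves with the slide.
- start (a joint): how far the start button is pressed, m: 0 out, 0.006 fully in. A spring returns it; about 1.5 N starts it moving and 4.5 N holds it fully in.
- start_top (a point): centre of the top of the start button's cap: the large round button, cap 28 mm across in a round collar 36 mm across, on the unit's top 78 mm behind the case's front, 70 mm left or right of the middle (the two buttons change places). The cap's top is 17 mm above the unit's flat top, the collar 7 mm; pressing moves it straight down.
- test (a joint): how far the lamp-test button is pressed, m: 0 out, 0.006 fully in (same spring). Not to be pressed.
- test_top (a point): centre of the top of the lamp-test button's cap: the small square button, cap 11 mm, in a square collar of 20 mm, at the other of the two button places, equally high.
- reel: bystander, to be left alone: steel ring-shaped solder reel, 60 mm across, 36 mm high, standing on the rear of the unit's top. Origin: centre of its underside.
- flux: bystander, to be left alone: white closed flux bottle, 38 mm across, 85 mm high, beside the unit. Origin: centre of its underside.
- tin: bystander, to be left alone: metal jar, 60 mm across, 45 mm high, beside the unit. Origin: centre of its underside.
- driver: bystander, to be left alone: screwdriver lying on the mat in front of the unit, to the left of the drawer. Origin: about the middle of its length, on its underside.
- meter: bystander, to be left alone: yellow hand multimeter, 130 x 70 x 30 mm, lying on the mat in front of the unit, to the right of the drawer. Origin: centre of its underside.
- pens: bystander, to be left alone: red open tray of pens, 170 x 75 x 25 mm, right of the unit. Origin: centre of its underside.
- cutters: bystander, to be left alone: side cutters with blue handles, about 125 mm long, lying left of the unit. Origin: centre of its underside.
There are look-alikes about, which are no part of the job. Of the things that look like the board, the largest one is meant.

How it is judged:
By the outcome, as a careful person would: the job done as asked, in the order asked, and still so for the second after the job is handed in, with the robot touching nothing.
It also fails if it takes over 61 s, if anything falls off the work surface, if the arm or the gripper's body presses on something with over 40 N, if the wrist force passes 120 N, or if a joint passes its speed limit or range.

## Working session

There is one attempt and no reset: what is moved stays moved. The work goes in short steps, Python scripts to look and compute and a shell command to move; the robot and the scene stay as the last step left them, time stands still between calls to the robot, and variables do not carry over. Pictures are saved under pics/ and viewed, at most 10 in all, crops included, and the job is handed in when it is done.

```bash
mkdir -p pics
cat > h.py <<'E'
import numpy as np, cv2
from bench import arm
def cam(n):
    c=arm.read_camera(n); R=cv2.Rodrigues(np.array(c["rvec"],float))[0]; t=np.array(c["tvec"],float).ravel()
    return c,R,t
def ray(c,R,t,u,v,z):
    d=R.T@np.array([(u-c["cx"])/c["fx"],(v-c["cy"])/c["fy"],1]); o=-R.T@t
    return o+d*(z-o[2])/d[2]
def proj(c,R,t,p):
    q=R@np.array(p)+t; return np.array([c["fx"]*q[0]/q[2]+c["cx"],c["fy"]*q[1]/q[2]+c["cy"]])
E
python3 - <<'E'
from h import *
for n in("top","scene"):
    c,R,t=cam(n); cv2.imwrite(f"pics/{n}0.png",c["pixels"]); print(n,c["fx"],-R.T@t,R.tolist())
o=arm.get_obs();print({k:np.round(o[k],3).tolist() for k in o})
E
```

```text
top 606.9695318356456 [0.3961866  0.01840512 1.27304561] [[-0.023239184569725735, -0.9997295981992268, 0.0008190146191531938], [-0.9888553784853925, 0.022865888053181127, -0.14711285329314452], [0.1470543462161017, -0.004228669761466158, -0.9891193748031647]]
scene 470.2269313020895 [ 1.22701954 -0.13690059  0.71763838] [[0.22444518254205448, 0.9743182233547509, -0.018120697351515502], [0.6623305068064551, -0.16616237473339568, -0.7305534648309202], [-0.7148025320234728, 0.15196731511019063, -0.6826150271939756]]
{'clock': 0.1, 'joint_pos': [1.359, 0.322, -0.07, 1.452, 0.023, 1.371, -0.057], 'qvel': [0.0, -0.002, 0.001, -0.003, -0.0, -0.0, 0.001], 'joint_efforts': [-0.0, -49.257, -0.406, -31.34, -0.064, 0.04, 0.0], 'eef_pos': [0.145, -0.633, 0.222], 'orientation': [[0.975, 0.224, -0.0], [0.224, -0.975, 0.002], [-0.0, -0.002, -1.0]], 'ft_force': [0.014, 0.42, -0.415], 'torque': [-0.007, 0.014, -0.025], 'gripper_force': 0.0, 'opening': 1.001}
```

View pics/top0.png

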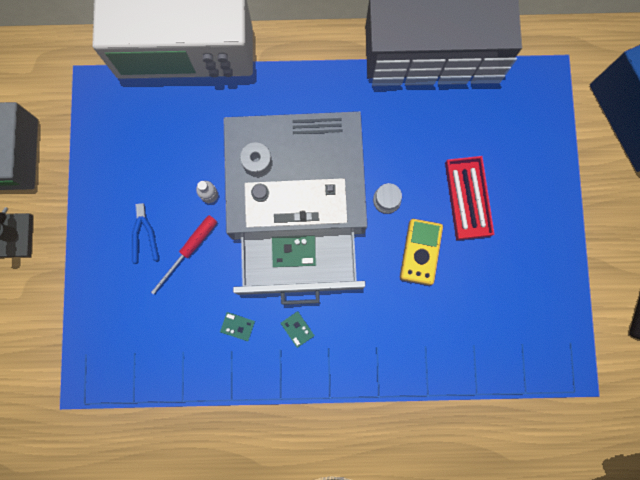

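View pics/scene0.png

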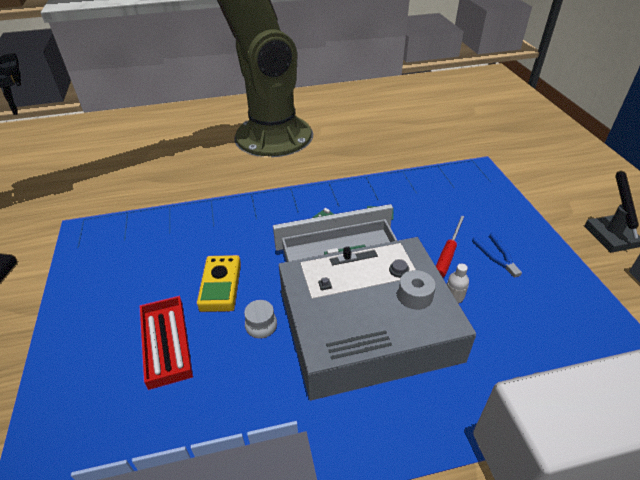

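The top view shows the unit at (225–366, 112–235) and the open drawer front at (234–364, 288), with the handle at (300, 297). The board is at (294, 252), the round start button at (260, 191), the square test button at (330, 189) and the knob near (303, 215). The scene view agrees with this. Next I'll take an enlarged crop with numbers.

Run:
```python
from h import *
c,R,t=cam("top"); im=c["pixels"]
cv2.imwrite("pics/crop1.png",cv2.resize(im[170:310,220:375],None,fx=4,fy=4,interpolation=cv2.INTER_CUBIC))
for n,u,v,z in[("BL",224,117,.087),("BR",360,112,.087),("start",260,191,.104),("test",330,189,.104),("knob",303,215,.114),("frontL",234,289,.08),("frontR",364,284,.08),("handle",300,297,.048),("board",294,252,.02)]:
    print(n,ray(c,R,t,u,v,z).round(4))
# white panel rectangle
hsv=cv2.cvtColor(im,cv2.COLOR_BGR2HSV)
m=cv2.inRange(hsv,(0,0,215),(180,40,255)); m2=np.zeros_like(m); m2[175:230,235:355]=m[175:230,235:355]
k=cv2.findContours(m2,0,2)[0]; k=max(k,key=cv2.contourArea); b=cv2.boxPoints(cv2.minAreaRect(k)); 
print([ (p.round(1).tolist(),ray(c,R,t,*p,.087).round(4).tolist()) for p in b])
# dark blobs on panel
g=im.max(2); d=((g<90)*255).astype(np.uint8); d2=np.zeros_like(d); d2[178:226,245:345]=d[178:226,245:345]
n,l,s,ce=cv2.connectedComponentsWithStats(d2)
for i in range(1,n):
    if s[i,4]>8: print(s[i],ce[i].round(1),ray(c,R,t,*ce[i],.104).round(4))
```

```text
BL [0.8403 0.2012 0.087 ]
BR [ 0.8445 -0.0764  0.087 ]
start [0.6798 0.1276 0.104 ]
test [ 0.6807 -0.0106  0.104 ]
knob [0.6277 0.0435 0.114 ]
frontL [0.4895 0.1827 0.08  ]
frontR [ 0.4934 -0.0731  0.08  ]
handle [0.4728 0.0542 0.048 ]
board [0.5684 0.0658 0.02  ]
[([244.3000030517578, 182.39999389648438], [0.7023, 0.1606, 0.087]), ([344.3999938964844, 178.0], [0.7068, -0.0405, 0.087]), ([346.3999938964844, 222.10000610351562], [0.6167, -0.0417, 0.087]), ([246.1999969482422, 226.5], [0.6124, 0.1572, 0.087])]
[259 194   8   5  10] [262.9 196.7] [0.6682 0.122  0.104 ]
[300 212   6   9  50] [302.5 216. ] [0.6276 0.0448 0.104 ]
```

View pics/crop1.png

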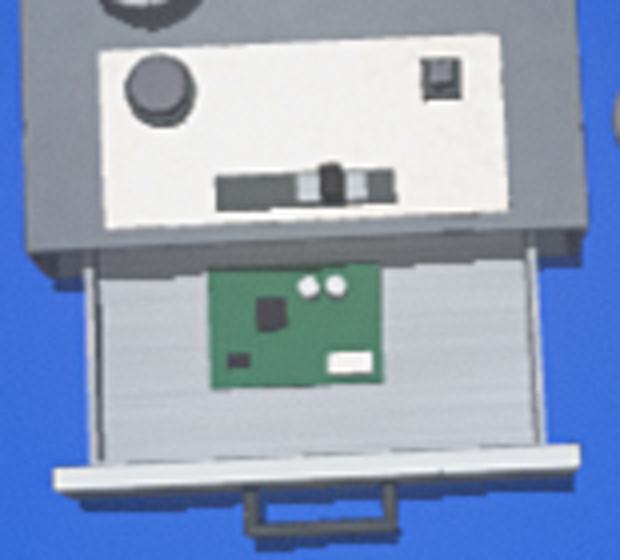

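The numbers fit the sizes given:

| Quantity | Measured |
|---|---|
| Unit yaw | about 0.022 |
| Unit origin | about (0.602, 0.057) |
| Drawer face | x about 0.488, open about 0.10 m |
| Start button | (0.679, 0.128) |
| Knob | (0.628, 0.044) |

I'll shut the fingers, square up to the unit and travel to a point in front of the bare right part of the drawer front.

```bash
python3 -m pendant '0 0 0 0.14 0; 0 0 0 0.064 0; 4 0 0 0 0; 4 0 0 0 0; 4 0 0 0 0' 20 >/dev/null
python3 -m pendant '4 0 0 0 0; 4 0 0 0 0; 4 0 0 0 0; 4 0 0 0 0; 3 0 0 0 0' >/dev/null
python3 -m pendant '0 -4 0 0 0; 0 -4 0 0 0; 0 -4 0 0 0; 0 -4 0 0 0; 0 -4 0 0 0' >/dev/null
python3 -m pendant '0 -4 0 0 0; 0 -4 0 0 0; 0 -4 0 0 0; 0 -4 0 0 0; 0 -4 0 0 0' >/dev/null
python3 -m pendant '0 -4 0 0 0; 0 -4 0 0 0; 0 -4 0 0 0; 0 -4 0 0 0; 0 0 0 0 0'
```

```text
clock: 2.65
eef_pos: [0.4432, -0.0608, 0.2228]
orientation: [[1.0, 0.031, 0.0], [0.031, -1.0, 0.001], [0.0, -0.001, -1.0]]
ft_force: [-0.0, 0.8, 0.2]
opening: 0.006
gripper_force: 0.0
```

```bash
python3 -m pendant '0.5 -3.5 0 0 0; 0 0 4 0.01 0; 0 0 4 0 0; 0 0 4 0 0; 0 0 3 0 0' >/dev/null
python3 -m pendant '0 0 1.2 0 0; 0 0 0 0 0; 0 0 0 0 0'
python3 - <<'E'
from h import *
c,R,t=cam("top"); cv2.imwrite("pics/t2.png",cv2.resize(c["pixels"][170:310,220:375],None,fx=4,fy=4,interpolation=cv2.INTER_CUBIC))
E
```

```text
clock: 3.45
eef_pos: [0.4485, -0.0321, 0.0617]
orientation: [[1.0, 0.012, 0.002], [0.012, -1.0, -0.0], [0.002, 0.0, -1.0]]
ft_force: [0.6, 0.2, -0.2]
opening: 0.006
gripper_force: 0.0
```

View pics/t2.png

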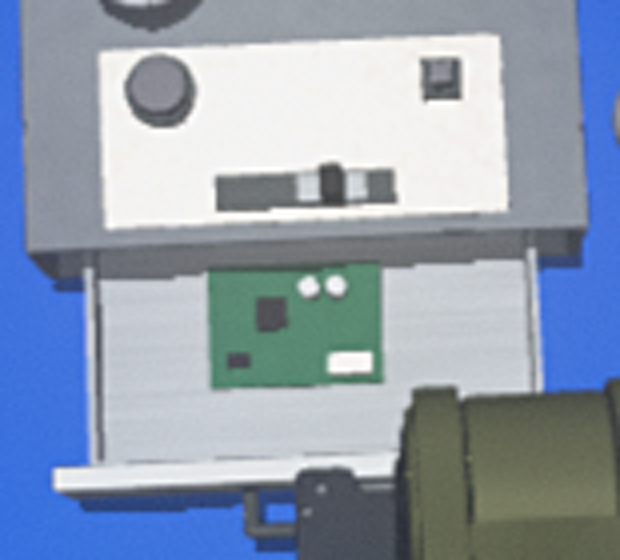

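The picture shows the fingers at the right of the handle, clear in front of the drawer front. The board is undisturbed at (295, 325) in the crop. I'll push slowly.

```bash
python3 -m pendant '0.6 0 0 0 0; 0.6 0 0 0 0; 0.6 0 0 0 0; 0.4 0 0 0 0; 0.3 0 0 0 0'
for i in 1 ; do python3 -m pendant '0.3 0 0 0 0; 0.3 0 0 0 0; 0.3 0 0 0 0; 0.3 0 0 0 0; 0.4 0 0 0 0' ; done
python3 -m pendant '0.4 0 0 0 0; 0.4 0 0 0 0; 0.4 0 0 0 0; 0.4 0 0 0 0; 0.4 0 0 0 0'
```

```text
clock: 4.0
eef_pos: [0.473, -0.0314, 0.0606]
orientation: [[1.0, 0.012, 0.0], [0.012, -1.0, 0.0], [0.0, -0.0, -1.0]]
ft_force: [-0.4, -0.0, 0.9]
opening: 0.005
gripper_force: 0.0
clock: 4.5
eef_pos: [0.488, -0.0312, 0.0603]
orientation: [[1.0, 0.012, -0.001], [0.012, -1.0, -0.0], [-0.001, 0.0, -1.0]]
ft_force: [-3.2, 0.3, 1.0]
opening: 0.006
gripper_force: 1.5
clock: 5.0
eef_pos: [0.5086, -0.0308, 0.0603]
orientation: [[1.0, 0.012, -0.001], [0.012, -1.0, 0.0], [-0.001, -0.0, -1.0]]
ft_force: [-2.8, 1.9, -0.4]
opening: 0.005
gripper_force: 1.5
```

Contact at about 3 N and the drawer is moving. About 72 mm to go, to a TCP x of about 0.58.

```bash
python3 -m pendant '0.4 0 0 0 0; 0.4 0 0 0 0; 0.4 0 0 0 0; 0.4 0 0 0 0; 0.4 0 0 0 0' |sed -n 2p
python3 -m pendant '0.4 0 0 0 0; 0.4 0 0 0 0; 0.4 0 0 0 0; 0.4 0 0 0 0; 0.4 0 0 0 0' |sed -n 2p
python3 -m pendant '0.4 0 0 0 0; 0.4 0 0 0 0; 0.4 0 0 0 0; 0.3 0 0 0 0; 0.3 0 0 0 0' 
python3 -m pendant '0.2 0 0 0 0; 0.2 0 0 0 0; 0.1 0 0 0 0; 0.1 0 0 0 0; 0.1 0 0 0 0'
```

```text
eef_pos: [0.5287, -0.0307, 0.0605]
eef_pos: [0.5488, -0.0305, 0.0606]
clock: 6.5
eef_pos: [0.5668, -0.0304, 0.0606]
orientation: [[1.0, 0.012, 0.0], [0.012, -1.0, -0.0], [0.0, 0.0, -1.0]]
ft_force: [-3.8, 2.0, -0.5]
opening: 0.001
gripper_force: 1.4
clock: 7.0
eef_pos: [0.5736, -0.0304, 0.0606]
orientation: [[1.0, 0.012, 0.0], [0.012, -1.0, -0.0], [0.0, 0.0, -1.0]]
ft_force: [-2.1, 1.4, 0.8]
opening: 0.008
gripper_force: 1.3
```

```bash
python3 -m pendant '0.15 0 0 0 0; 0.15 0 0 0 0; 0.15 0 0 0 0; 0.15 0 0 0 0; 0 0 0 0 0' |grep -E 'pos|ft'
python3 -m pendant '0.1 0 0 0 0; 0.1 0 0 0 0; 0.1 0 0 0 0; 0.1 0 0 0 0; 0 0 0 0 0'|grep -E 'pos|ft'
```

```text
eef_pos: [0.58, -0.0304, 0.0606]
ft_force: [-1.2, 1.1, 1.0]
eef_pos: [0.5835, -0.0304, 0.0606]
ft_force: [-3.0, 0.3, 1.8]
```

```bash
python3 -m pendant '0.1 0 0 0 0; 0.1 0 0 0 0; 0 0 0 0 0' |grep -E 'pos|ft'
python3 -m pendant '0.1 0 0 0 0; 0.1 0 0 0 0; 0 0 0 0 0'|grep -E 'pos|ft'
```

```text
eef_pos: [0.5835, -0.0304, 0.0605]
ft_force: [-8.1, 0.6, 7.2]
eef_pos: [0.5836, -0.0304, 0.0605]
ft_force: [-14.1, 0.1, 11.9]
```

The drawer is home, at a hard stop with the force rising. I'll back off, lift, and go over to the right of the knob.

```bash
python3 -m pendant '-1 0 0 0 0; -2 0 0 0 0; 0 0 -4 -0.01 0; 0 0 -4 0 0; 0 0 -1.5 0 0' |grep -E 'pos|ft'
python3 -m pendant '0 0 0 0 0; 0 0 0 0 0'|grep -E 'pos|ft|ori'
python3 - <<'E'
from h import *
c,R,t=cam("top"); cv2.imwrite("pics/t3.png",cv2.resize(c["pixels"][170:310,220:375],None,fx=4,fy=4,interpolation=cv2.INTER_CUBIC))
E
```

```text
eef_pos: [0.5606, -0.0309, 0.16]
ft_force: [0.2, -0.6, -0.7]
eef_pos: [0.5574, -0.0309, 0.1549]
orientation: [[1.0, 0.021, 0.0], [0.021, -1.0, -0.0], [0.0, 0.0, -1.0]]
ft_force: [-0.4, 1.0, 0.5]
```

View pics/t3.png

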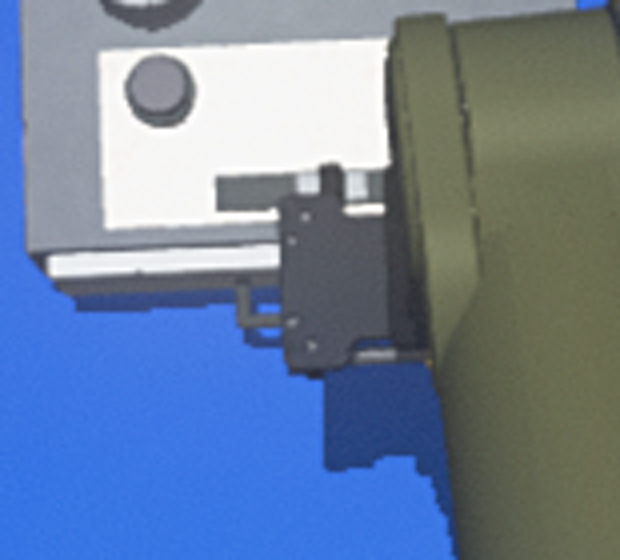

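The picture shows the drawer front tight against the case, at (160, 260) in the crop. The knob is still at (331, 185).

```bash
python3 -m pendant '3.5 0 0 0 0; 3.5 0 0 0 0; 0 -3 0 0 0; 0 0 0 0 0; 0 0 0 0 0' |grep -E 'pos|ft'
python3 -m pendant '0 0 2 0 0; 0 0 2 0 0; 0 0 1 0 0; 0 0 0.5 0 0; 0 0 0 0 0'|grep -E 'pos|ft|ori'
python3 - <<'E'
from h import *
c,R,t=cam("scene"); p=proj(c,R,t,(.627,.044,.1)).astype(int); print(p)
cv2.imwrite("pics/s4.png",cv2.resize(c["pixels"][p[1]-70:p[1]+70,p[0]-90:p[0]+100],None,fx=4,fy=4,interpolation=cv2.INTER_CUBIC))
E
```

```text
eef_pos: [0.6257, 0.0023, 0.1534]
ft_force: [0.4, -0.3, -0.6]
eef_pos: [0.6263, 0.0005, 0.0999]
orientation: [[1.0, 0.021, -0.001], [0.021, -1.0, -0.0], [-0.001, 0.0, -1.0]]
ft_force: [0.3, 0.2, 0.1]
[345 253]
```

View pics/s4.png

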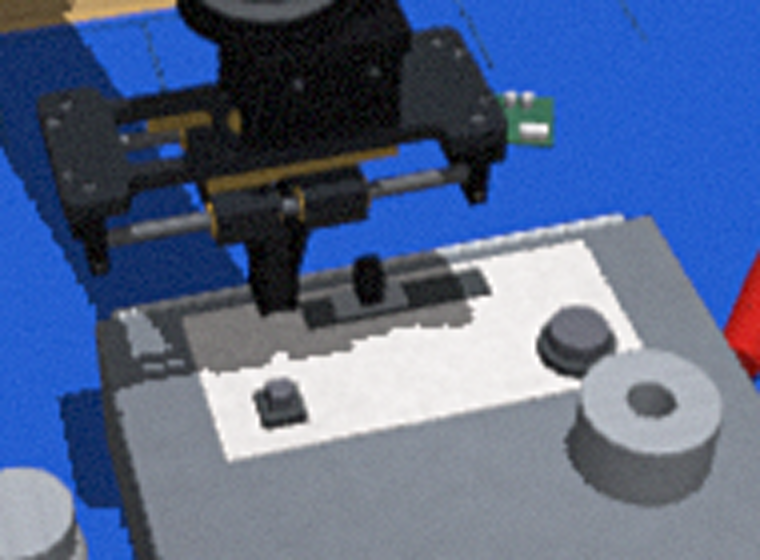

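The picture shows the closed fingertips at (278, 300) just right of the knob at (368, 280), in line with the track and clear of the test button. I'll push left.

```bash
python3 -m pendant '0 -0.5 0 0 0; 0 -0.5 0 0 0; 0 -0.5 0 0 0; 0 -0.5 0 0 0; 0 -0.5 0 0 0' |grep -E 'pos|ft'
python3 -m pendant '0 -0.4 0 0 0; 0 -0.4 0 0 0; 0 -0.4 0 0 0; 0 -0.4 0 0 0; 0 -0.4 0 0 0' |grep -E 'pos|ft'
python3 -m pendant '0 -0.3 0 0 0; 0 -0.3 0 0 0; 0 -0.3 0 0 0; 0 -0.3 0 0 0; 0 -0.2 0 0 0' |grep -E 'pos|ft'
```

```text
eef_pos: [0.6263, 0.0268, 0.1007]
ft_force: [0.4, 0.3, 1.2]
eef_pos: [0.6258, 0.0459, 0.1006]
ft_force: [-1.6, -1.6, 0.4]
eef_pos: [0.6255, 0.0604, 0.1005]
ft_force: [-1.0, -1.2, 1.4]
```

```bash
python3 -m pendant '0 -0.2 0 0 0; 0 -0.2 0 0 0; 0 -0.1 0 0 0; 0 -0.1 0 0 0; 0 0 0 0 0' |grep -E 'pos|ft'
python3 -m pendant '0 -0.15 0 0 0; 0 -0.15 0 0 0; 0 -0.1 0 0 0; 0 -0.1 0 0 0; 0 0 0 0 0' |grep -E 'pos|ft'
```

```text
eef_pos: [0.6254, 0.0637, 0.1006]
ft_force: [-1.5, -5.9, 1.8]
eef_pos: [0.6254, 0.0639, 0.1006]
ft_force: [-1.8, -12.4, 5.6]
```

The slide is at its stop after about 40 mm of travel, with the force rising. I'll retreat, lift, and go over the start button at (0.679, 0.128).

```bash
python3 -m pendant '0 0.5 0 0 0; 0 1 0 0 0; 0 0 -2.5 0 0; 0 0 -2.5 0 0; 0 0 0 0 0' |grep -E 'pos|ft'
python3 -m pendant '3 -4 0 0 0; 2.5 -3.8 0 0 0; 0 0 1.5 0 0; 0 0 0 0 0; 0 0 0 0 0'|grep -E 'pos|ft|ori'
python3 - <<'E'
from h import *
c,R,t=cam("scene"); p=proj(c,R,t,(.65,.08,.1)).astype(int); print(p)
cv2.imwrite("pics/s5.png",cv2.resize(c["pixels"][p[1]-70:p[1]+70,p[0]-90:p[0]+100],None,fx=4,fy=4,interpolation=cv2.INTER_CUBIC))
E
```

```text
eef_pos: [0.6279, 0.0577, 0.1543]
ft_force: [1.0, 1.0, 0.2]
eef_pos: [0.678, 0.1341, 0.1342]
orientation: [[1.0, 0.021, -0.002], [0.021, -1.0, -0.001], [-0.003, 0.001, -1.0]]
ft_force: [0.1, -0.3, 0.1]
[367 258]
```

View pics/s5.png

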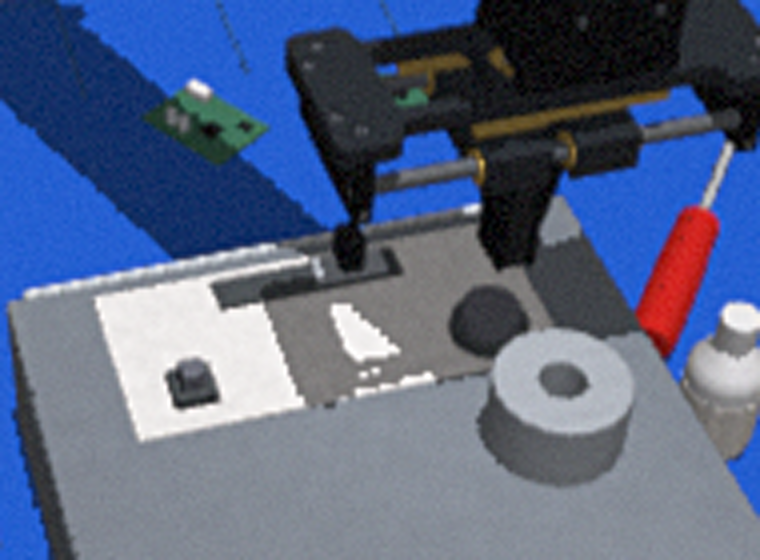

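The knob is now at the left end of its track, at (348, 250). The fingertips at (507, 262) are above the start cap at (490, 308) and about 5 mm too far left. I'll correct that and press.

```bash
python3 -m pendant '0.1 0.55 0 0 0; 0 0 1 0 0; 0 0 1 0 0; 0 0 0.5 0 0; 0 0 0 0 0' |grep -E 'pos|ft'
python3 -m pendant '0 0 0.3 0 0; 0 0 0.3 0 0; 0 0 0.2 0 0; 0 0 0.2 0 0; 0 0 0 0 0'|grep -E 'pos|ft'
python3 -m pendant '0 0 0.1 0 0; 0 0 0.1 0 0; 0 0 0 0 0; 0 0 0 0 0'|grep -E 'pos|ft'
```

```text
eef_pos: [0.679, 0.1294, 0.1089]
ft_force: [-0.5, -0.3, 0.3]
eef_pos: [0.6802, 0.13, 0.1009]
ft_force: [0.0, 0.8, 3.5]
eef_pos: [0.6802, 0.13, 0.0989]
ft_force: [-0.3, 1.3, 3.4]
```

```bash
python3 -m pendant '0 0 0.1 0 0; 0 0 0.1 0 0; 0 0 0 0 0; 0 0 0 0 0'|grep -E 'pos|ft'
python3 -m pendant '0 0 0.1 0 0; 0 0 0.1 0 0; 0 0 0 0 0; 0 0 0 0 0'|grep -E 'pos|ft'
```

```text
eef_pos: [0.6803, 0.13, 0.0984]
ft_force: [-3.0, 1.0, 10.8]
eef_pos: [0.6803, 0.13, 0.0982]
ft_force: [-6.2, -1.3, 18.0]
```

The button is fully in: z stops at about 0.098, 6 mm down, and the force rises past 10 N. I'll lift clear and check.

```bash
python3 -m pendant '0 0 -0.4 0 0; 0 0 -1 0 0; 0 0 -4 0 0; 0 0 -4 0 0; 0 0 -4 0 0' |grep -E 'pos|ft'
python3 -m pendant '-4 0 -2 0 0; -4 0 0 0 0; -4 0 0 0 0; 0 4 0 0 0; 0 4 0 0 0' >/dev/null
python3 -m pendant '0 4 0 0 0; 0 4 0 0 0; 0 4 0 0 0; 0 4 0 0 0; 0 4 0 0 0' >/dev/null
python3 -m pendant '0 4 0 0 0; 0 4 0 0 0; 0 4 0 0 0; 0 0 0 0 0; 0 0 0 0 0'
python3 - <<'E'
from h import *
a=cam("top")[0]["pixels"][80:320,110:500]; b=cam("scene")[0]["pixels"][150:400,130:520]
cv2.imwrite("pics/fin.png",cv2.resize(np.vstack([a,b])[:, :],None,fx=1.2,fy=1.2,interpolation=cv2.INTER_CUBIC))
E
```

```text
eef_pos: [0.6794, 0.1289, 0.2289]
ft_force: [-0.2, 0.6, -0.1]
clock: 18.15
eef_pos: [0.5677, -0.2741, 0.2474]
orientation: [[1.0, 0.019, -0.002], [0.019, -1.0, 0.001], [-0.002, -0.001, -1.0]]
ft_force: [-0.6, 1.1, -1.5]
opening: 0.005
gripper_force: 0.0
```

View pics/fin.png

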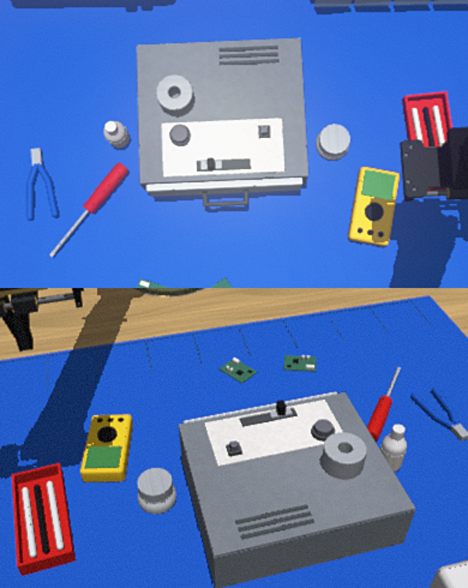

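The picture shows the drawer shut at (225, 186), the slide at the left end of its track at (210, 163) and the start button back out at (180, 134). Everything else is in its place and the arm is clear, so I'll hand in.

```bash
python3 -c "
from bench import arm
print(arm.close_job())"
```

```text
the job is handed in; nothing more can be done
None
```

I handed the job in at about 18 s: drawer pushed home to its stop, lock slide fully left, and start button pressed fully in and back out. Nothing else on the bench was touched, though the board is out of sight in the shut drawer, so its final place was not checked.

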